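# Line up the terrace on the street model

### The arm

A 7-joint arm with a two-finger parallel gripper is mounted at the origin on the work surface. World frame = base frame: x ahead of the robot, y to its left, z up, the work surface at z = 0. Lengths are in mm, angles in rad, forces in N, time in s.
With the tool pointing down it reaches from about 400 to 875 mm from the base axis. Payload 4.4 kg.
Tool frame: the origin (TCP) lies where the fingers leave the gripper's body, on its centre line; the fingertips stand 73 mm ahead of it and the grasp point (between the pads) lies 54 mm ahead of it; z points along the fingers, y is the line along which they close (so a half turn about z gives the same grasp; the last joint's range is limited). The gripper opens to 85 mm and grips with 20 to 120 N. Pads are 22 mm wide; open, the fingers measure 114 mm over their backs; the gripper's body (76 mm by 85 mm) begins 54 mm behind the grasp point. The pads swing forward as they close: fully open they stand 13 mm farther back than shut.
Start: joints at [1.052, 0.628, 0.038, 1.517, -0.027, 0.996, -0.02], TCP at [284.391, -584.499, 303.913] pointing down, gripper open.
Joint ranges: [-3.06, 3.06], [-0.37, 2.12], [-1.25, 1.32], [0.18, 2.47], [-1.1, 4.24], [0.23, 1.98], [-2.94, 2.94]. Speed limits (rad/s): [2.57, 2.57, 3.14, 3.14, 3.14, 3.14, 3.14].

### API

Orientations are given as [roll, pitch, yaw] about the fixed x, y, z axes, in that order (R = Rz(yaw) Ry(pitch) Rx(roll)).
In Python, from cell import ctrl gives the robot as it stands.
- The arm moves only by the tool send_rows, never from a script. Its argument "rows" is a list that holds one entry, the list of rows, each a list of 6 numbers: the shift along the tool's x, y, z in cm, then the turn, a rotation vector about the tool's x, y, z in rad. In form: [[[tx, ty, tz, wx, wy, wz], ...]]. A call has 1 to 10 rows; each row is the pose to reach, as a shift and turn from the pose commanded when the call began, along the tool's axes at that moment; what a row does not reach only later rows make up. A row lasts 1/10 s, in which the tool goes at most 50 mm and 8.59 degrees, less where a joint would pass 70% of its speed; a pose out of reach is approached as far as the arm can. A call with a gripper value outside its range is refused whole. "grip" is the closure in counts, from 0 (fully open) to 255 (shut), set as the call begins (left out, the last holds). The fingers move at their own pace and stop on an object; the grip force is fixed at half the most. Time passes only in rows, so rows that repeat a pose let the fingers close. It gives the time, the measured TCP pose, the force, the opening and the grip force at its end, in the units of the state.
- ctrl.read_state(): the state, without advancing time (a new reading comes with each control period).
- ctrl.get_image(name): name is "scene" or "side" or "wrist"; returns a dict with "pixels" (400x640x3 uint8, red, green, blue), "fx", "fy", "cx", "cy" (pixels), "extrinsics" (4x4, takes a point from camera to world coordinates); the wrist camera has in their place "mount" (4x4, takes a point from camera to tool coordinates, whose origin is the TCP and whose axes are the flange's). Camera axes: x right, y up, looking along -z (the intrinsics and any distortion apply to the point x, -y, -z); pixel columns grow to the right and rows downward; lengths in mm; the calibration is good to about 2 mm. A picture is of the moment at which its call begins: read the wrist's pose just before it. There is no depth.
- ctrl.finish_job(): hands the job in; it is judged then, once.
The state is a dict: "clock": time; "qpos": joint angles; "qd": joint speeds; "tau": joint torques, N m; "eef_pos": TCP position; "tool_rot": TCP orientation; "force": force on the tool from outside, world axes, zero at the start; "torque": the same for the moment, N m; "width": finger opening in mm; "gripper_force": force on a finger pad.
Only numpy, scipy, OpenCV 4.12 (cv2) and the standard library are available. Lean on these libraries where they do the work, as an engineer would, in place of code of your own. Each camera call takes 0.05 s, during which the arm holds its last target. There are 200 camera calls.

### The job

Three loose model houses stand askew in the street of the model. Slide each one across the board, without lifting it off, until its rear wall is flat against the dark batten and it sits centred on an empty white plot, one house per plot in any order, so that with the glued house they form one straight, evenly spaced row. Leave the bottle, tape and mug where they are.

Things in the scene. Friction and masses are not known exactly. Their poses are not given: they have to be found in the camera images.
- board: fixed plywood baseboard, 12 mm thick, 340 mm (x -160 to +180 mm) by 460 mm (y); near part a grey street. Origin on its underside; x points away from the robot, y left. Four white plots, centres 80 mm apart at y = -120, -40, +40, +120 mm, lie in front of the batten. Glued trees, 47 mm above the board's top, stand beyond the batten at x = +153 mm
- batten (a point): middle of the near face of the dark wooden batten, at the board's top surface (board x = +110 mm); axes as the board's. The batten is fixed, straight along y, 460 mm long, 16 mm wide, 12 mm high
- house_glued: house with a dark grey roof, glued to the leftmost plot (board y = +120 mm), its rear against the batten; same size and axes as the loose houses
- house_red: a wooden model house with a red gable roof: 50 mm deep (own x, ridge direction), 42 mm wide (own y), side walls 40 mm high, ridge at 61 mm, chimney to 64 mm, about 70 g, loose. Origin at the centre of its underside; z up; door and windows on its -x end, blank rear wall at x = +25 mm. No eaves
- house_blue: a wooden model house with a blue gable roof: 50 mm deep (own x, ridge direction), 42 mm wide (own y), side walls 40 mm high, ridge at 61 mm, chimney to 64 mm, about 70 g, loose. Origin at the centre of its underside; z up; door and windows on its -x end, blank rear wall at x = +25 mm. No eaves
- house_yellow: a wooden model house with a yellow gable roof: 50 mm deep (own x, ridge direction), 42 mm wide (own y), side walls 40 mm high, ridge at 61 mm, chimney to 64 mm, about 70 g, loose. Origin at the centre of its underside; z up; door and windows on its -x end, blank rear wall at x = +25 mm. No eaves
- plot_right (a point): point on the board's top surface, under the centre of a house that is correctly placed on the rightmost (-y) plot; axes as the board's. The white plot is 54 mm wide, and 6 mm of it shows on each side of a centred house
- plot_middle (a point): point on the board's top surface, under the centre of a house that is correctly placed on the second plot from the right; axes as the board's. The white plot is 54 mm wide, and 6 mm of it shows on each side of a centred house
- plot_left (a point): point on the board's top surface, under the centre of a house that is correctly placed on the third plot from the right, next to the glued house; axes as the board's. The white plot is 54 mm wide, and 6 mm of it shows on each side of a centred house
- glue: bystander: white glue bottle, 52 mm across, 130 mm high, standing on the table left of the board; origin at its underside
- tape: bystander: yellow roll of tape lying flat on the table right of the board, 90 mm across, 24 mm high; origin at its underside
- mug: bystander: blue mug on the table right of the board, 80 mm across, 90 mm high; origin at its underside

How it is judged:
By the outcome, as a careful person would: the job done as asked, in the order asked, and still so for the second after the job is handed in, with the robot touching nothing.
It also fails if it takes over 51 s, if anything falls off the work surface, if the arm or the gripper's body presses on something with over 40 N, if the wrist force passes 120 N, or if a joint passes its speed limit or range.

## Working session

There is one attempt and no reset: what is moved stays moved. The work goes in short steps, Python scripts to look and compute and a tool call to move; the robot and the scene stay as the last step left them, time stands still between calls to the robot, and variables do not carry over. Pictures are saved under pics/ and viewed, at most 10 in all, crops included, and the job is handed in when it is done.

Besides the shell and the picture viewer there is one more tool, called after ">>>" by a JSON object that holds its "fn" and its "kwargs", one argument or row to a line. send_rows: Moves the arm, as the interface text tells. Its arguments: {"type":"object","properties":{"rows":{"type":"array","items":{"type":"array","items":{"type":"array","items":{"type":"number"}}}},"grip":{"type":"number"}},"required":["rows"]}

```bash
mkdir -p pics
cat > h.py <<'E'
import numpy as np, cv2, json
from cell import ctrl
def snap(n,f):
    s=ctrl.read_state(); im=ctrl.get_image(n)
    cv2.imwrite(f'pics/{f}.png',cv2.cvtColor(im['pixels'],cv2.COLOR_RGB2BGR))
    d={k:(v.tolist() if hasattr(v,'tolist') else v) for k,v in im.items() if k!='pixels'}
    json.dump(d,open(f'pics/{f}.json','w')); return s,im
E
python3 - <<'E'
from h import *
for n in ['scene','side','wrist']:
    s,im=snap(n,n+'0')
    print(n,{k:(np.round(v,3).tolist() if k!='pixels' else im[k].shape) for k,v in im.items()})
print({k:np.round(v,3).tolist() for k,v in s.items()})
E
```

```text
scene {'pixels': (400, 640, 3), 'fx': 395.578, 'fy': 395.578, 'cx': 316.017, 'cy': 201.142, 'extrinsics': [[-0.479, -0.62, 0.621, 1186.161], [0.878, -0.336, 0.341, 367.025], [-0.003, 0.709, 0.705, 757.128], [0.0, 0.0, 0.0, 1.0]]}
side {'pixels': (400, 640, 3), 'fx': 517.808, 'fy': 517.808, 'cx': 324.502, 'cy': 192.424, 'extrinsics': [[-0.806, 0.353, -0.476, -162.199], [-0.592, -0.485, 0.644, 976.845], [-0.003, 0.801, 0.599, 988.06], [0.0, 0.0, 0.0, 1.0]]}
wrist {'pixels': (400, 640, 3), 'fx': 316.806, 'fy': 316.806, 'cx': 316.003, 'cy': 194.971, 'mount': [[0.001, 0.96, 0.28, 71.283], [1.0, -0.001, -0.0, 0.466], [0.0, 0.28, -0.96, -71.285], [0.0, 0.0, 0.0, 1.0]]}
{'clock': 0.1, 'qpos': [1.052, 0.629, 0.038, 1.518, -0.027, 0.996, -0.02], 'qd': [-0.001, -0.001, -0.0, -0.004, 0.0, -0.0, -0.002], 'tau': [0.003, -56.454, 1.231, -19.398, 0.011, 0.005, 0.0], 'eef_pos': [284.184, -584.101, 303.092], 'tool_rot': [-3.14, 0.0, 0.453], 'force': [-1.098, -0.499, -0.524], 'torque': [0.015, 0.056, 0.007], 'gripper_force': 0.0, 'width': 85.078}
```

View pics/scene0.png

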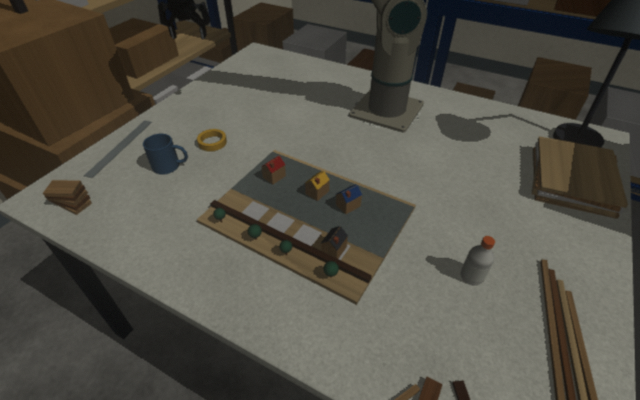

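View pics/side0.png

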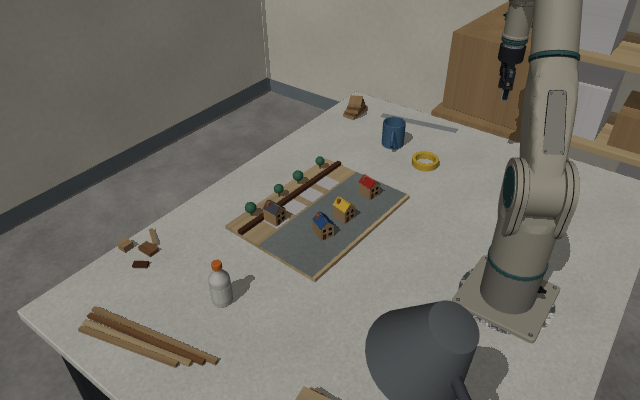

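```bash
cat >> h.py <<'E'
from scipy.spatial.transform import Rotation as Ro
def T(s):
    M=np.eye(4); M[:3,:3]=Ro.from_euler('xyz',s['tool_rot']).as_matrix(); M[:3,3]=s['eef_pos']; return M
def back(uv,K,E,z):
    fx,fy,cx,cy=K; E=np.array(E); uv=np.atleast_2d(uv)
    d=np.c_[(uv[:,0]-cx)/fx,-(uv[:,1]-cy)/fy,-np.ones(len(uv))]@E[:3,:3].T
    return E[:3,3]+d*((z-E[2,3])/d[:,2])[:,None]
def proj(P,K,E):
    fx,fy,cx,cy=K; E=np.array(E); p=(np.atleast_2d(P)-E[:3,3])@E[:3,:3]
    return np.c_[cx+fx*p[:,0]/-p[:,2],cy+fy*p[:,1]/p[:,2]]
def KE(f):
    d=json.load(open(f'pics/{f}.json')); return [d[k] for k in('fx','fy','cx','cy')],d.get('extrinsics')
def relrow(s,pos,yaw):  # shift cm/turn from present pose to TCP pos & yaw, tool down
    M=T(s); R=Ro.from_euler('xyz',[np.pi,0,yaw])
    return np.round(np.r_[M[:3,:3].T@(np.array(pos)-M[:3,3])/10,(Ro.from_matrix(M[:3,:3]).inv()*R).as_rotvec()],3)
E
python3 - <<'E'
from h import *
print(back([(277,152),(414,206),(360,297),(198,218)],*KE('scene0'),12).round(0))
print(back([(408,196),(316,279),(227,228),(322,159)],*KE('side0'),12).round(0))
E
```

```text
[[ 400. -200.   12.]
 [ 423.  242.   12.]
 [ 741.  229.   12.]
 [ 728. -230.   12.]]
[[ 391. -210.   12.]
 [ 410.  240.   12.]
 [ 739.  232.   12.]
 [ 733. -221.   12.]]
```

Run:
```python
from h import *
s=ctrl.read_state(); print(relrow(s,[600,0,330],-0.03))
```

```text
[ 5.3951e+01 -3.8721e+01 -2.6260e+00 -1.0000e-03  0.0000e+00  4.8300e-01]
```

>>> {"fn": "send_rows", "kwargs": {
  "rows": [
    [[54,-38.7,-2.6,0,0,0.483],[54,-38.7,-2.6,0,0,0.483],[54,-38.7,-2.6,0,0,0.483],[54,-38.7,-2.6,0,0,0.483],[54,-38.7,-2.6,0,0,0.483],[54,-38.7,-2.6,0,0,0.483],[54,-38.7,-2.6,0,0,0.483],[54,-38.7,-2.6,0,0,0.483],[54,-38.7,-2.6,0,0,0.483],[54,-38.7,-2.6,0,0,0.483]]
  ]
}}

```text
clock: 1.15
eef_pos: [522.8, -143.2, 323.5]
tool_rot: [3.142, 0.0, -0.03]
force: [1.6, -0.5, 0.5]
width: 85.3
gripper_force: 0.0
```

Run:
```python
from h import *
s=ctrl.read_state(); print(s['clock'],s['eef_pos'],s['tool_rot'],relrow(s,[600,0,330],-0.03))
```

```text
1.15 [ 522.80222191 -143.18631226  323.53062765] [ 3.14152871e+00  6.08661712e-05 -3.01847329e-02] [  7.284 -14.545  -0.648   0.      0.     -0.   ]
```

>>> {"fn": "send_rows", "kwargs": {
  "rows": [
    [[7.3,-14.5,-0.6,0,0,0],[7.3,-14.5,-0.6,0,0,0],[7.3,-14.5,-0.6,0,0,0],[7.3,-14.5,-0.6,0,0,0],[7.3,-14.5,-0.6,0,0,0],[7.3,-14.5,-0.6,0,0,0]]
  ]
}}

```text
clock: 1.75
eef_pos: [598.8, -4.1, 329.1]
tool_rot: [3.14, 0.001, -0.032]
force: [-0.7, -0.1, 0.5]
width: 85.8
gripper_force: 0.0
```

```bash
cat >> h.py <<'E'
def wsnap(f):
    s,im=snap('wrist',f); d=json.load(open(f'pics/{f}.json')); d['extrinsics']=(T(s)@im['mount']).tolist()
    json.dump(d,open(f'pics/{f}.json','w')); print(f,s['clock'],np.round(s['eef_pos'],1),np.round(s['tool_rot'],4),np.round(s['force'],1)); return s
E
python3 -c "
from h import *
wsnap('w1')
b=np.zeros((1,1))
"
```

```text
w1 1.75 [598.8  -4.1 329.1] [ 3.1399e+00  1.3000e-03 -3.1600e-02] [-0.7 -0.1  0.5]
```

View pics/w1.png

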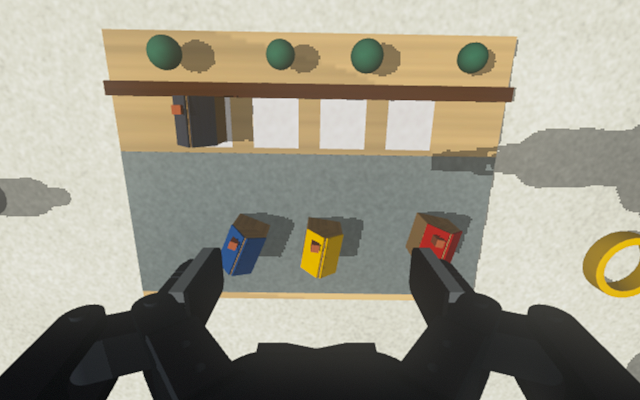

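>>> {"fn": "send_rows", "kwargs": {
  "rows": [
    [[-5.5,0,0,0,0,0],[-5.5,0,0,0,0,0],[-5.5,0,0,0,0,0],[-5.5,0,0,0,0,0]]
  ]
}}

```text
clock: 2.2
eef_pos: [545.3, -2.3, 330.3]
tool_rot: [3.141, -0.002, -0.033]
force: [0.2, -1.1, 1.0]
width: 85.2
gripper_force: 0.0
```

```bash
cat >> h.py <<'E'
from scipy.optimize import minimize
V=np.array([[x,y,z] for x in(-25,25) for y,z in((-21,0),(-21,40),(0,61),(21,40),(21,0))],float)
QUADS=[[1,2,7,6],[2,3,8,7]]
COL={'red':((0,110,50),(6,255,255)),'blue':((105,110,40),(125,255,255)),'yellow':((20,150,60),(32,255,255))}
def roofmask(img,c,box):
    h=cv2.cvtColor(img,cv2.COLOR_BGR2HSV); m=cv2.inRange(h,*COL[c])
    if c=='red': m|=cv2.inRange(h,(174,110,50),(180,255,255))
    k=np.zeros_like(m); x0,y0,x1,y1=box; k[y0:y1,x0:x1]=m[y0:y1,x0:x1]
    return k
def pose(p,base=12):
    P=V.copy(); P[:,:2]=P[:,:2]@np.array([[np.cos(p[2]),np.sin(p[2])],[-np.sin(p[2]),np.cos(p[2])]])+p[:2]; P[:,2]+=base; return P
def render(p,K,E,S):
    uv=proj(pose(p),K,E); m=np.zeros((400*S,640*S),np.uint8)
    for q in QUADS:
        a=(((uv[q]+.5)*S-.5)*16).round().astype(np.int32)
        if cv2.contourArea(a.astype(np.float32),True)<0 or 1:
            P=pose(p)[q]; n=np.cross(P[1]-P[0],P[3]-P[0]); n*=np.sign(n[2])
            if n@(np.array(E)[:3,3]-P[0])>0: cv2.fillPoly(m,[a],255,shift=4)
    return m
def fithouse(f,c,box,p0,S=4):
    img=cv2.imread(f'pics/{f}.png'); K,E=KE(f); m=roofmask(img,c,box)
    # fill chimney holes via hull of largest region
    cs,_=cv2.findContours(m,cv2.RETR_EXTERNAL,cv2.CHAIN_APPROX_NONE); g=np.zeros((400*S,640*S),np.uint8)
    pts=np.vstack([q for q in cs if cv2.contourArea(q)>8])
    big=cv2.resize(m,None,fx=S,fy=S,interpolation=cv2.INTER_NEAREST)
    cs,_=cv2.findContours(big,cv2.RETR_EXTERNAL,cv2.CHAIN_APPROX_NONE)
    hull=cv2.convexHull(np.vstack([q for q in cs if cv2.contourArea(q)>8*S*S])); cv2.fillPoly(g,[hull],255)
    def cost(p):
        r=render(p,K,E,S); return 1-np.count_nonzero(r&g)/np.count_nonzero(r|g)
    best=None
    for dy in(-.3,0,.3):
        q=np.array(p0,float)+[0,0,dy]
        r=minimize(cost,q,method='Nelder-Mead',options=dict(initial_simplex=[q,q+[8,0,0],q+[0,8,0],q+[0,0,.2]],xatol=.01,fatol=1e-4))
        if best is None or r.fun<best.fun: best=r
    return best.x,best.fun
def W(b,x,y): return np.c_[b[0]+np.cos(b[2])*x-np.sin(b[2])*y,b[1]+np.sin(b[2])*x+np.cos(b[2])*y]
E
python3 - <<'E'
from h import *
wsnap('w2')
from scipy.optimize import least_squares
K,E=KE('w1')
uv=np.array([(103,29),(517,38),(142,292),(476,300)],float)
b=np.array([(180,230),(180,-230),(-160,230),(-160,-230)],float)
def res(p): return (proj(np.c_[W(p,b[:,0],b[:,1]),np.full(4,12)],K,E)-uv).ravel()
r=least_squares(res,[565,5,-.03]); print(r.x,r.fun.round(1))
K,E=KE('w2'); im=cv2.imread('pics/w2.png')
g=np.array([[x,y] for x in(110,) for y in(-200,200)]+[[60,y+d] for y in(-120,-40,40) for d in (-27,27)],float)
print(proj(np.c_[W(r.x,g[:,0],g[:,1]),np.full(len(g),12)],K,E).round(1).tolist())
h=cv2.cvtColor(im,cv2.COLOR_BGR2HSV)
for c in COL: 
    m=roofmask(im,c,(0,0,640,280)); n,_,st,ce=cv2.connectedComponentsWithStats(m)
    print(c,[(st[i].tolist(),ce[i].round().tolist()) for i in range(1,n) if st[i,4]>60])
E
```

```text
w2 2.2 [545.3  -2.3 330.3] [ 3.1413e+00 -2.3000e-03 -3.2700e-02] [ 0.2 -1.1  1. ]
[ 5.65283496e+02  3.95458595e+00 -4.92427151e-02] [ 0.7 -1.3  1.2 -1.8  2.9  3.4 -5.3  0.3]
[[487.6, 52.8], [133.8, 46.2], [435.6, 98.1], [389.7, 97.2], [367.7, 96.8], [321.7, 96.0], [299.6, 95.6], [253.5, 94.8]]
red [([418, 180, 38, 51, 1020], [436.0, 205.0]), ([443, 188, 25, 44, 414], [455.0, 208.0])]
blue [([215, 181, 27, 51, 563], [227.0, 207.0]), ([229, 193, 35, 40, 795], [246.0, 213.0])]
yellow [([301, 185, 25, 51, 737], [312.0, 210.0]), ([320, 191, 25, 45, 727], [331.0, 212.0]), ([593, 194, 47, 69, 1712], [615.0, 227.0])]
```

View pics/w2.png

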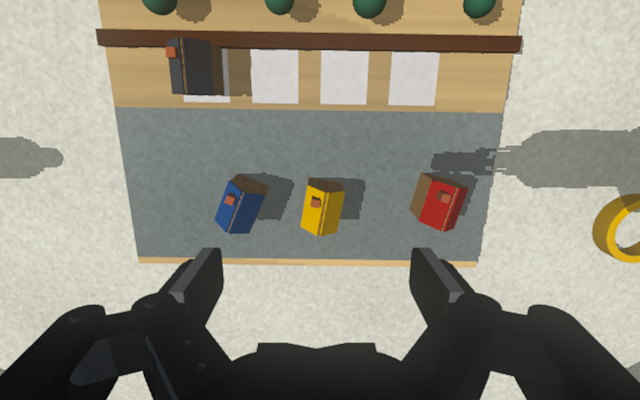

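```bash
cat >> h.py <<'E'
def linefit(p):
    vx,vy,x,y=cv2.fitLine(np.float32(p),cv2.DIST_HUBER,0,.01,.01).ravel(); return np.array([vy,-vx,vx*y-vy*x])
def quad(mask):
    """sub-pixel quad corners of a mask blob (TL,TR,BR,BL) from lines fitted to its contour"""
    c=max(cv2.findContours(mask,cv2.RETR_EXTERNAL,cv2.CHAIN_APPROX_NONE)[0],key=cv2.contourArea)[:,0].astype(float)
    x0,y0=c.min(0);x1,y1=c.max(0); w,h=x1-x0,y1-y0
    my=(c[:,1]>y0+.2*h)&(c[:,1]<y1-.2*h); mx=(c[:,0]>x0+.2*w)&(c[:,0]<x1-.2*w); cx,cy=(x0+x1)/2,(y0+y1)/2
    L=linefit(c[my&(c[:,0]<cx)]-[.5,0]);R=linefit(c[my&(c[:,0]>cx)]+[.5,0]);U=linefit(c[mx&(c[:,1]<cy)]-[0,.5]);D=linefit(c[mx&(c[:,1]>cy)]+[0,.5])
    I=lambda a,b:(lambda q:q[:2]/q[2])(np.cross(a,b)); return np.array([I(L,U),I(R,U),I(R,D),I(L,D)])
def whiteplots(f,box):
    im=cv2.imread(f'pics/{f}.png'); h=cv2.cvtColor(im,cv2.COLOR_BGR2HSV); m=cv2.inRange(h,(0,0,165),(180,45,255))
    k=np.zeros_like(m); x0,y0,x1,y1=box; k[y0:y1,x0:x1]=m[y0:y1,x0:x1]
    n,l,st,_=cv2.connectedComponentsWithStats(k)
    ids=sorted([i for i in range(1,n) if st[i,4]>800],key=lambda i:-st[i,0])
    return [quad((l==i).astype(np.uint8)*255) for i in ids]
E
python3 - <<'E'
from h import *
q=whiteplots('w2',(235,35,460,120))
for a in q: print(a.round(1).tolist())
K,E=KE('w2')
for a in q: print(back(a,K,E,12)[:,:2].round(1).tolist())
print(back([(138,262),(478,266)],K,E,12).round(1))
for c,box,p0 in(('red',(400,160,480,245),(480,-120,.0)),('blue',(205,160,280,245),(480,90,-.3)),('yellow',(290,160,360,245),(480,10,-.2))):
    print(c,*fithouse('w2',c,box,p0))
E
```

```text
[[391.6000061035156, 51.5], [439.8999938964844, 51.5], [433.20001220703125, 105.80000305175781], [387.5, 104.80000305175781]]
[[320.5, 50.5], [368.8999938964844, 50.5], [365.6000061035156, 105.0], [320.5, 102.9000015258789]]
[[250.5, 49.5], [297.5, 49.5], [297.5, 104.0], [250.5, 101.80000305175781]]
[[670.1, -92.4], [668.4, -147.0], [609.3, -143.7], [612.2, -89.5]]
[[673.8, -11.9], [672.0, -66.6], [612.7, -63.6], [616.8, -10.3]]
[[677.3, 67.1], [675.6, 14.0], [616.4, 16.9], [620.7, 72.2]]
[[ 416.5  244.4   12. ]
 [ 395.5 -219.9   12. ]]
red [ 5.00251486e+02 -1.47593492e+02 -2.41077863e-01] 0.10869953874208893
blue [ 5.04564025e+02  8.85166152e+01 -4.66664004e-01] 0.11743670433414388
yellow [ 4.99470493e+02 -8.10107487e+00 -2.01702246e-01] 0.12559991467880127
```

Run:
```python
from h import *
im=cv2.imread('pics/w2.png'); K,E=KE('w2')
F={'red':(500.25,-147.6,-.241),'blue':(504.6,88.5,-.467),'yellow':(499.5,-8.1,-.2)}
S=6; out=[]
for c,p in F.items():
    uv=proj(pose(p),K,E); x0=int(uv[:,0].mean())-40; y0=160
    t=cv2.resize(im[y0:y0+85,x0:x0+44*2],None,fx=3,fy=3,interpolation=cv2.INTER_NEAREST)
    t=cv2.copyMakeBorder(t,0,0,0,2,cv2.BORDER_CONSTANT)
    a=t.copy()
    for i,j in [(0,1),(1,2),(2,3),(3,4),(4,0),(5,6),(6,7),(7,8),(8,9),(9,5),(0,5),(1,6),(2,7),(3,8),(4,9)]:
        cv2.line(a,*[tuple(int(v) for v in ((uv[k]-[x0,y0]+.5)*3)) for k in(i,j)],(0,255,0),1)
    m=roofmask(im,c,(0,0,640,400))[y0:y0+85,x0:x0+88]; b=cv2.cvtColor(cv2.resize(m,None,fx=3,fy=3),cv2.COLOR_GRAY2BGR)
    out.append(np.vstack([t,a])); 
cv2.imwrite('pics/d1.png',np.hstack(out))
print(np.hstack(out).shape)
```

```text
(510, 798, 3)
```

View pics/d1.png

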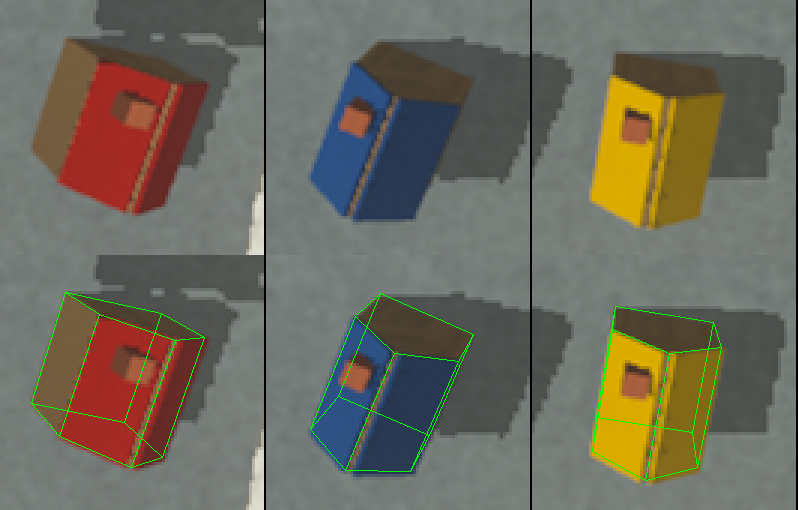

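Run:
```python
from h import *
s=ctrl.read_state()
for z in (170,90): print(relrow(s,[500.3,-147.6,z],-.241))
```

```text
[-4.1070e+00  1.4701e+01  1.6008e+01 -0.0000e+00 -2.0000e-03  2.0900e-01]
[-4.1260e+00  1.4699e+01  2.4008e+01 -0.0000e+00 -2.0000e-03  2.0900e-01]
```

>>> {"fn": "send_rows", "kwargs": {
  "rows": [
    [[-4.1,14.7,16,0,-0.002,0.209],[-4.1,14.7,16,0,-0.002,0.209],[-4.1,14.7,16,0,-0.002,0.209],[-4.1,14.7,16,0,-0.002,0.209],[-4.1,14.7,16,0,-0.002,0.209],[-4.1,14.7,16,0,-0.002,0.209],[-4.1,14.7,19,0,-0.002,0.209],[-4.1,14.7,22,0,-0.002,0.209],[-4.1,14.7,24,0,-0.002,0.209],[-4.1,14.7,24,0,-0.002,0.209]]
  ],
  "grip": 60
}}

```text
clock: 3.25
eef_pos: [499.8, -145.0, 88.2]
tool_rot: [-3.141, 0.004, -0.238]
force: [-0.2, -0.5, 1.2]
width: 65.0
gripper_force: 0.0
```

Run:
```python
from h import *
s=ctrl.read_state(); print(s['eef_pos'],s['tool_rot'],s['width'],s['force'])
```

```text
[ 499.80656757 -145.04450439   88.2292356 ] [-3.14073544  0.00383151 -0.23763711] 65.01556262139617 [-0.23046774 -0.51297456  1.19488001]
```

>>> {"fn": "send_rows", "kwargs": {
  "rows": [
    [[0,0,0,0,0,0],[0,0,0,0,0,0],[0,0,0,0,0,0],[0,0,0,0,0,0],[0,0,0,0,0,0]]
  ],
  "grip": 255
}}

```text
clock: 3.75
eef_pos: [500.6, -146.5, 91.1]
tool_rot: [-3.141, -0.002, -0.239]
force: [0.2, -0.1, 8.2]
width: 41.3
gripper_force: 61.6
```

```bash
cat >> h.py <<'E'
B=(565,5.5,-.046)
def plotpos(y,short,z): 
    w=W(B,85-short,y)[0]; return [w[0],w[1],z]
E
python3 - <<'E'
from h import *
s=ctrl.read_state(); print(s['eef_pos'],s['tool_rot'],s['width'],s['force'])
print(relrow(s,plotpos(-120,8,s['eef_pos'][2]),B[2]))
E
```

```text
[ 500.59851578 -146.46167326   91.12518002] [-3.14145996e+00 -1.60325770e-03 -2.38867682e-01] 41.34646593063307 [ 0.24728384 -0.05134948  8.18245275]
[ 1.2519e+01 -5.9870e+00  2.1000e-02  0.0000e+00 -2.0000e-03 -1.9300e-01]
```

>>> {"fn": "send_rows", "kwargs": {
  "rows": [
    [[1.0,-0.5,0,0,0,-0.02],[3,-1.4,0,0,0,-0.05],[5,-2.4,0,0,0,-0.08],[7,-3.35,0,0,0,-0.11],[9,-4.3,0,0,0,-0.14],[11,-5.25,0,0,0,-0.17],[12.2,-5.85,0,0,0,-0.19],[12.5,-6,0,0,0,-0.193],[12.5,-6,0,0,0,-0.193],[12.5,-6,0,0,0,-0.193]]
  ]
}}

```text
clock: 4.75
eef_pos: [635.0, -118.1, 91.2]
tool_rot: [3.141, 0.001, -0.046]
force: [-2.9, 0.1, 7.9]
width: 41.2
gripper_force: 61.9
```

Run:
```python
from h import *
s=wsnap('w3'); print(s['width'],relrow(s,plotpos(-120,0,s['eef_pos'][2]),B[2]))
K,E=KE('w3'); im=cv2.imread('pics/w3.png'); 
cv2.imwrite('pics/w3c.png',im)
```

```text
w3 4.75 [ 635.  -118.1   91.2] [ 3.1412e+00  1.2000e-03 -4.6300e-02] [-2.9  0.1  7.9]
41.21923689074848 [ 0.939 -0.029 -0.001  0.     0.001 -0.   ]
```

View pics/w3.png

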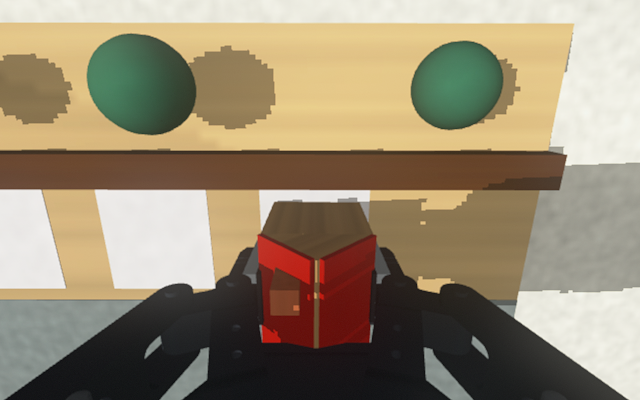

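```bash
cat >> h.py <<'E'
def edges(f,row,x0=0,x1=640,n=1):
    g=cv2.cvtColor(cv2.imread(f'pics/{f}.png'),cv2.COLOR_BGR2HSV)[row,:,1].astype(float)
    d=np.diff(g); return [(i+.5,d[i]) for i in range(x0,x1-1) if abs(d[i])>25]
def battenline(f,cols,r0,r1):
    g=cv2.cvtColor(cv2.imread(f'pics/{f}.png'),cv2.COLOR_BGR2GRAY).astype(float); p=[]
    for c in cols:
        d=np.diff(g[r0:r1,c]); i=int(d.argmax()); k=d[max(i-1,0):i+2]; p.append((c,r0+max(i-1,0)+.5+(k*np.arange(len(k))).sum()/k.sum()))
    return np.array(p)
def totool(f,uv,z=12):
    K,E=KE(f); d=json.load(open(f'pics/{f}.json')); M=np.array(d['extrinsics'])@np.linalg.inv(np.array(d['mount']))
    return (back(uv,K,E,z)-M[:3,3])@M[:3,:3]
E
python3 - <<'E'
from h import *
for r in (196,199): print(r,edges('w3',r))
p=battenline('w3',[5,15,25,35,110,130,150,170,190,200,265,300,330,350],175,205); print(p[:,1].round(1)); t=totool('w3',p); print(t[:,0].round(1)); print(np.polyfit(t[:,1],t[:,0],1))
E
```

```text
196 [(42.5, np.float64(56.0)), (43.5, np.float64(44.0)), (94.5, np.float64(-33.0)), (95.5, np.float64(-61.0)), (205.5, np.float64(35.0)), (206.5, np.float64(69.0)), (258.5, np.float64(-79.0)), (259.5, np.float64(-34.0)), (368.5, np.float64(26.0)), (369.5, np.float64(67.0)), (537.5, np.float64(-50.0)), (538.5, np.float64(-37.0))]
199 [(43.5, np.float64(77.0)), (95.5, np.float64(-66.0)), (96.5, np.float64(-40.0)), (206.5, np.float64(71.0)), (258.5, np.float64(-78.0)), (259.5, np.float64(-33.0)), (368.5, np.float64(38.0)), (369.5, np.float64(73.0)), (537.5, np.float64(-45.0))]
[189.  189.  189.  189.  189.3 189.3 189.4 189.3 189.3 189.3 189.3 189.3
 189.6 189.6]
[30.6 30.6 30.6 30.6 30.4 30.4 30.4 30.4 30.4 30.4 30.5 30.5 30.3 30.3]
[-1.09369424e-03  3.03867954e+01]
```

Run:
```python
from h import *
t=totool('w3',[(43.5,199),(96,199),(206.6,199),(259,199),(369.3,199),(537.7,199)]); print(t.round(2)[:,:2])
# house ridge rear end & wall extents
K,E=KE('w3')
for c in [(258,240),(376,238)]: print(totool('w3',[c],52).round(2))
print(totool('w3',[(317,258)],73).round(2))
```

```text
[[  25.43 -134.86]
 [  25.45 -108.8 ]
 [  25.48  -53.9 ]
 [  25.49  -27.88]
 [  25.53   26.87]
 [  25.57  110.47]]
[[ 21.49 -21.54  39.12]]
[[22.34 23.11 39.14]]
[[24.91  0.75 18.12]]
```

>>> {"fn": "send_rows", "kwargs": {
  "rows": [
    [[0.2,-0.1,0,0,0,0],[0.4,-0.1,0,0,0,0],[0.5,-0.1,0,0,0,0],[0.6,-0.1,0,0,0,0],[0.6,-0.1,0,0,0,0]]
  ]
}}

```text
clock: 5.3
eef_pos: [637.5, -118.1, 91.3]
tool_rot: [3.141, 0.009, -0.047]
force: [-11.0, 0.3, 18.0]
width: 41.2
gripper_force: 62.8
```

Run:
```python
from h import *
s=wsnap('w4'); print(s['width'],s['tool_rot'],s['torque'])
print(edges('w4',199))
p=battenline('w4',[5,15,25,35,110,130,150,170,190,200,350],175,225); print(p[:,1].round(1)); t=totool('w4',p); print(t[:,0].round(1)); print(np.polyfit(t[:,1],t[:,0],1))
im=cv2.imread('pics/w4.png'); cv2.imwrite('pics/w4c.png',cv2.resize(im[140:350,220:420],None,fx=2.8,fy=2.8))
```

```text
w4 5.3 [ 637.5 -118.1   91.3] [ 3.1411  0.009  -0.0473] [-11.    0.3  18. ]
41.20939666980676 [ 3.14112719  0.00901965 -0.04730023] [-0.11755207  2.21382692 -0.00904894]
[(43.5, np.float64(58.0)), (44.5, np.float64(42.0)), (95.5, np.float64(-45.0)), (96.5, np.float64(-53.0)), (206.5, np.float64(57.0)), (207.5, np.float64(40.0)), (258.5, np.float64(-34.0)), (259.5, np.float64(-59.0)), (369.5, np.float64(53.0)), (370.5, np.float64(29.0)), (537.5, np.float64(-53.0)), (538.5, np.float64(-27.0))]
[193.8 193.8 193.8 193.8 193.8 193.8 193.8 193.8 193.8 193.8 193.8]
[28.1 28.1 28.1 28.1 28.2 28.2 28.1 28.2 28.2 28.2 28.2]
[4.43867486e-04 2.81894535e+01]
```

View pics/w4c.png

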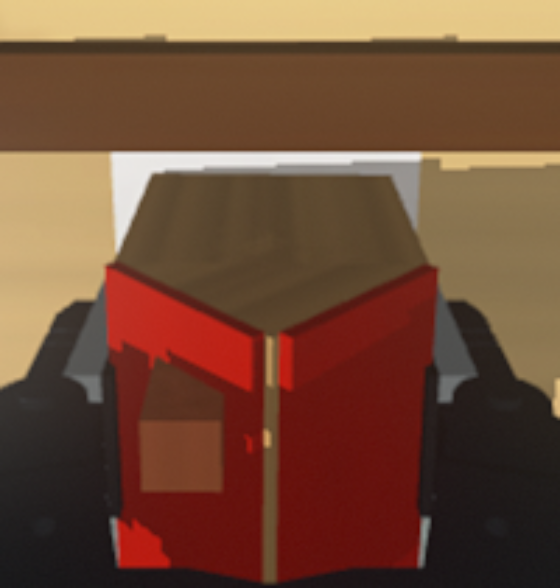

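>>> {"fn": "send_rows", "kwargs": {
  "rows": [
    [[0,0,-0.05,0,0,0],[0,0,-0.1,0,0,0],[0,0,-0.1,0,0,0]]
  ]
}}

```text
clock: 5.65
eef_pos: [640.9, -117.3, 91.2]
tool_rot: [3.141, 0.002, -0.046]
force: [-2.8, -0.7, 7.1]
width: 41.5
gripper_force: 61.6
```

>>> {"fn": "send_rows", "kwargs": {
  "rows": [
    [[0.1,0,-0.02,0,0,0],[0.15,0,-0.04,0,0,0],[0.2,0,-0.04,0,0,0],[0.2,0,-0.04,0,0,0]]
  ]
}}

```text
clock: 6.05
eef_pos: [641.7, -117.3, 91.2]
tool_rot: [-3.141, 0.005, -0.046]
force: [-6.1, 0.2, 7.9]
width: 41.2
gripper_force: 61.8
```

```bash
cat >> h.py <<'E'
def rearbottom(f,z=12):
    """rear wall bottom edge of held house: wall(brown)->white/shadow edge, tool frame x gap to batten"""
E
python3 - <<'E'
from h import *
s=wsnap('w5'); print(s['torque'])
g=cv2.cvtColor(cv2.imread('pics/w5.png'),cv2.COLOR_BGR2HSV)
for c in (285,300,330,345): print(c,g[185:215,c,2].tolist())
for r in (199,201): print(edges('w5',r))
p=battenline('w5',[5,15,25,35,110,130,150,170,190,200],175,225); print(p[:,1].round(1)); t=totool('w5',p); print(t[:,0].round(1))
E
```

```text
w5 6.05 [ 641.7 -117.3   91.2] [-3.1414  0.0049 -0.0464] [-6.1  0.2  7.9]
[ 0.01417866  1.07655233 -0.00771635]
285 [106, 105, 105, 105, 104, 104, 105, 105, 105, 104, 103, 104, 104, 105, 105, 104, 104, 104, 98, 92, 93, 94, 93, 95, 95, 96, 96, 96, 96, 96]
300 [105, 105, 104, 105, 105, 104, 105, 104, 104, 103, 104, 103, 102, 104, 105, 103, 103, 103, 95, 86, 87, 87, 86, 87, 87, 87, 88, 87, 87, 88]
330 [104, 104, 105, 105, 104, 104, 104, 104, 104, 103, 103, 103, 104, 104, 104, 103, 102, 101, 98, 95, 94, 94, 94, 93, 94, 93, 93, 93, 93, 92]
345 [105, 104, 105, 104, 104, 104, 103, 103, 103, 103, 103, 103, 105, 104, 104, 103, 101, 102, 98, 93, 91, 91, 92, 92, 91, 91, 92, 92, 91, 91]
[(559.5, np.float64(-68.0))]
[(558.5, np.float64(-62.0))]
[202.6 202.6 202.6 202.6 202.8 202.8 202.8 202.8 202.8 202.8]
[23.5 23.5 23.5 23.5 23.4 23.4 23.4 23.5 23.5 23.5]
```

>>> {"fn": "send_rows", "kwargs": {
  "rows": [
    [[0.1,0,0,0,0,0],[0.15,0,0,0,0,0],[0.15,0,0,0,0,0]]
  ]
}}

```text
clock: 6.4
eef_pos: [643.3, -117.3, 91.2]
tool_rot: [-3.141, 0.005, -0.046]
force: [-5.7, -0.2, 8.0]
width: 41.4
gripper_force: 61.9
```

Run:
```python
from h import *
s=wsnap('w6'); print(s['tool_rot'],s['torque'])
for r in (208,211): 
    e=edges('w6',r); print([a[0] for a in e]); 
K,E=KE('w6')
e=[a[0] for a in edges('w6',208)]
print(totool('w6',[(a,208) for a in e])[:,:2].round(1).tolist())
hsv=cv2.cvtColor(cv2.imread('pics/w6.png'),cv2.COLOR_BGR2HSV)
print('wall row 206..', [ (r,hsv[r,255:380:1,2].tolist()) for r in (209,)])
```

```text
w6 6.4 [ 643.3 -117.3   91.2] [-3.1414  0.0046 -0.0464] [-5.7 -0.2  8. ]
[-3.1413856   0.00459304 -0.04641155] [ 0.03518383  1.00451576 -0.02045689]
[48.5, 100.5, 209.5, 210.5, 261.5, 262.5, 271.5, 360.5, 361.5, 370.5, 371.5, 537.5, 538.5]
[49.5, 100.5, 101.5, 209.5, 210.5, 261.5, 262.5, 269.5, 270.5, 361.5, 362.5, 370.5, 371.5, 537.5]
[[20.7, -133.6], [20.7, -107.5], [20.7, -52.9], [20.7, -52.4], [20.8, -26.9], [20.8, -26.4], [20.8, -21.9], [20.8, 22.7], [20.8, 23.2], [20.8, 27.7], [20.8, 28.2], [20.9, 111.3], [20.9, 111.8]]
wall row 206.. [(209, [205, 206, 205, 206, 205, 204, 203, 220, 232, 234, 234, 233, 234, 234, 237, 219, 141, 95, 99, 100, 99, 97, 94, 94, 92, 91, 90, 89, 91, 93, 95, 96, 95, 96, 95, 94, 93, 93, 91, 90, 90, 89, 89, 88, 88, 87, 89, 90, 92, 93, 93, 92, 92, 91, 89, 88, 88, 88, 89, 88, 89, 87, 86, 87, 86, 86, 86, 87, 89, 91, 93, 95, 93, 94, 94, 93, 93, 95, 96, 96, 96, 97, 94, 95, 94, 94, 94, 92, 92, 92, 92, 91, 91, 90, 90, 88, 88, 88, 89, 91, 92, 92, 95, 95, 96, 95, 91, 116, 145, 151, 150, 151, 151, 150, 151, 152, 147, 140, 140, 140, 140, 139, 139, 139, 139])]
```

>>> {"fn": "send_rows", "kwargs": {
  "rows": [
    [[0.1,0,0,0,0,0],[0.2,0,0,0,0,0],[0.3,0,0,0,0,0],[0.3,0,0,0,0,0]]
  ]
}}

```text
clock: 6.85
eef_pos: [644.8, -117.4, 91.3]
tool_rot: [-3.141, 0.008, -0.046]
force: [-9.9, 0.6, 13.1]
width: 41.3
gripper_force: 62.4
```

Run:
```python
from h import *
s=wsnap('w7'); print(s['torque'])
p=battenline('w7',[5,15,25,110,130,150,170,190],175,235); print(p[:,1].round(1)); t=totool('w7',p,24); print(t[:,0].round(1))
p=battenline('w3',[5,15,25,110,130,150,170,190],175,235); t=totool('w3',p,24); print(t[:,0].round(1))
```

```text
w7 6.85 [ 644.8 -117.4   91.3] [-3.1411  0.0083 -0.0464] [-9.9  0.6 13.1]
[0.02678758 1.71831828 0.09043492]
[208.6 208.6 208.6 208.6 208.7 208.8 208.8 208.8]
[24.4 24.4 24.4 24.5 24.4 24.4 24.4 24.4]
[33.8 33.8 33.8 33.7 33.7 33.7 33.7 33.7]
```

>>> {"fn": "send_rows", "kwargs": {
  "rows": [
    [[0,0,-0.05,0,0,0],[0,0,-0.05,0,0,0],[0,0,-0.05,0,0,0]]
  ]
}}

```text
clock: 7.2
eef_pos: [644.8, -117.4, 91.3]
tool_rot: [-3.141, 0.008, -0.046]
force: [-8.9, 0.7, 8.6]
width: 41.4
gripper_force: 61.8
```

>>> {"fn": "send_rows", "kwargs": {
  "rows": [
    [[0,0,0,0,0,0],[0,0,0,0,0,0],[0,0,0,0,0,0],[0,0,0,0,0,0],[0,0,-1,0,0,0],[0,0,-4,0,0,0],[0,0,-8,0,0,0],[-5,0,-11,0,0,0],[-8,0,-11,0,0,0],[-8,0,-11,0,0,0]]
  ],
  "grip": 75
}}

```text
clock: 8.2
eef_pos: [562.6, -113.9, 202.9]
tool_rot: [-3.141, 0.006, -0.048]
force: [0.4, 0.9, -0.6]
width: 60.4
gripper_force: 0.0
```

Run:
```python
from h import *
s=wsnap('w8'); print(s['width'])
im=cv2.imread('pics/w8.png'); K,E=KE('w8')
p=proj(np.c_[W(B,85,-120),12],K,E)[0].round().astype(int); print(p)
print(relrow(s,[499.5,-8.1,170],-.2),relrow(s,[499.5,-8.1,90],-.2))
cv2.imwrite('pics/w8c.png',im)
```

```text
w8 8.2 [ 562.6 -113.9  202.9] [-3.1412  0.0064 -0.048 ] [ 0.4  0.9 -0.6]
60.36581326395355
[316  87]
[-6.7890e+00 -1.0268e+01  3.3420e+00  0.0000e+00  6.0000e-03  1.5200e-01] [-6.7380e+00 -1.0265e+01  1.1342e+01  0.0000e+00  6.0000e-03  1.5200e-01]
```

View pics/w8.png

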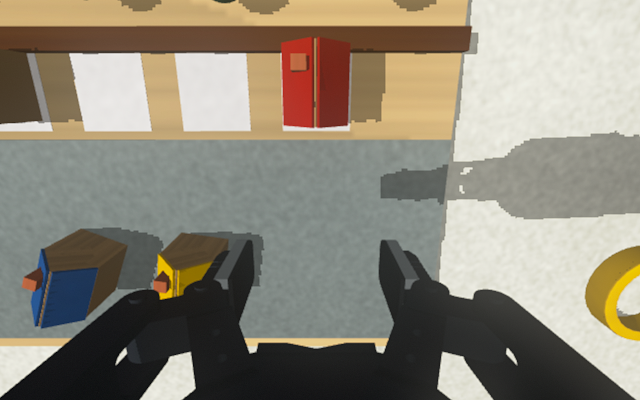

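>>> {"fn": "send_rows", "kwargs": {
  "rows": [
    [[-6.8,-10.3,3.3,0,0,0.152],[-6.8,-10.3,3.3,0,0,0.152],[-6.8,-10.3,3.3,0,0,0.152],[-6.8,-10.3,3.3,0,0,0.152],[-6.8,-10.3,6,0,0,0.152],[-6.8,-10.3,9,0,0,0.152],[-6.8,-10.3,11.2,0,0,0.152],[-6.8,-10.3,11.2,0,0,0.152]]
  ],
  "grip": 60
}}

```text
clock: 9.05
eef_pos: [504.5, -8.2, 87.2]
tool_rot: [3.141, 0.005, -0.199]
force: [-0.2, -0.2, 1.2]
width: 65.0
gripper_force: 0.0
```

>>> {"fn": "send_rows", "kwargs": {
  "rows": [
    [[0,0,0,0,0,0],[0,0,0,0,0,0],[0,0,0,0,0,0],[0,0,0,0,0,0],[0,0,0,0,0,0]]
  ],
  "grip": 255
}}

```text
clock: 9.55
eef_pos: [505.2, -7.7, 90.5]
tool_rot: [-3.141, -0.0, -0.198]
force: [0.1, -0.2, 6.4]
width: 41.2
gripper_force: 61.6
```

Run:
```python
from h import *
s=ctrl.read_state(); print(s['eef_pos'],s['tool_rot'],s['width'],s['force'])
B=(565,5.9,-.0465)
print(relrow(s,[*W((565,6.5,-.046),78,-40)[0],s['eef_pos'][2]],-.046))
```

```text
[505.15002435  -7.67078773  90.48474948] [-3.14126197e+00 -3.26389665e-04 -1.98276190e-01] 41.201794943067775 [ 0.14584409 -0.2030654   6.44562753]
[ 1.3905e+01  2.0200e-01  4.0000e-03 -0.0000e+00 -0.0000e+00 -1.5200e-01]
```

>>> {"fn": "send_rows", "kwargs": {
  "rows": [
    [[1.0,0,-0.03,0,0,-0.02],[3,0,-0.05,0,0,-0.05],[5,0.05,-0.05,0,0,-0.08],[7,0.1,-0.05,0,0,-0.1],[9,0.1,-0.05,0,0,-0.12],[11,0.15,-0.05,0,0,-0.14],[12.8,0.2,-0.05,0,0,-0.152],[13.7,0.2,-0.05,0,0,-0.152],[13.9,0.2,-0.05,0,0,-0.152],[13.9,0.2,-0.05,0,0,-0.152]]
  ]
}}

```text
clock: 10.55
eef_pos: [639.5, -36.9, 90.6]
tool_rot: [-3.141, 0.004, -0.046]
force: [-3.4, -0.1, 8.7]
width: 41.1
gripper_force: 62.2
```

```bash
cat >> h.py <<'E'
def check(f,rows=(208,211,214)):
    s=wsnap(f); print('torque',np.round(s['torque'],2),'w',s['width'])
    p=battenline(f,[5,15,25,110,130,150,170,190,195],165,235); t=totool(f,p,24); print('batten rows',p[:,1].round(1),'x',t[:,0].round(1))
    for r in rows: print(r,[a[0] for a in edges(f,r)])
E
python3 -c "
from h import *
check('w9',(196,199,202))"
```

```text
w9 10.55 [639.5 -36.9  90.6] [-3.1413  0.0036 -0.0464] [-3.4 -0.1  8.7]
torque [ 0.05  0.69 -0.  ] w 41.064333913878365
batten rows [190.3 190.7 190.8 190.6 190.6 190.8 190.8 190.8 190.8] x [33.4 33.2 33.2 33.3 33.3 33.2 33.2 33.2 33.2]
196 [30.5, 31.5, 44.5, 45.5, 96.5, 97.5, 208.5, 260.5, 261.5, 372.5, 424.5, 425.5, 437.5, 438.5]
199 [31.5, 32.5, 45.5, 97.5, 98.5, 208.5, 209.5, 261.5, 372.5, 424.5, 425.5, 437.5]
202 [32.5, 33.5, 45.5, 46.5, 98.5, 208.5, 209.5, 261.5, 262.5, 371.5, 372.5, 424.5, 425.5, 436.5, 437.5]
```

>>> {"fn": "send_rows", "kwargs": {
  "rows": [
    [[0.2,0.03,-0.03,0,0,0],[0.5,0.03,-0.05,0,0,0],[0.8,0.03,-0.05,0,0,0],[1.0,0.03,-0.05,0,0,0],[1.2,0.03,-0.05,0,0,0],[1.2,0.03,-0.05,0,0,0]]
  ]
}}

```text
clock: 11.2
eef_pos: [651.3, -37.7, 90.6]
tool_rot: [-3.141, 0.004, -0.046]
force: [-3.8, 0.6, 7.6]
width: 41.1
gripper_force: 61.8
```

>>> {"fn": "send_rows", "kwargs": {
  "rows": [
    [[0.1,0,0,0,0,0],[0.2,0,0,0,0,0],[0.2,0,0,0,0,0]]
  ]
}}

```text
clock: 11.5
eef_pos: [652.9, -37.8, 90.6]
tool_rot: [-3.141, 0.005, -0.046]
force: [-4.7, 1.2, 7.5]
width: 41.1
gripper_force: 61.9
```

```bash
python3 -c "
from h import *
check('w10',(226,229,232))"
```

```text
w10 11.5 [652.9 -37.8  90.6] [-3.1413  0.0048 -0.0463] [-4.7  1.2  7.5]
torque [0.03 0.98 0.01] w 41.09221437021361
batten rows [218.8 185.  185.  218.6 218.6 218.6 218.6 218.8 218.8] x [19.7 35.8 35.9 19.8 19.8 19.8 19.8 19.7 19.7]
226 [38.5, 39.5, 51.5, 52.5, 102.5, 103.5, 210.5, 211.5, 261.5, 262.5, 269.5, 362.5, 363.5, 369.5, 370.5, 421.5, 422.5, 433.5, 434.5]
229 [39.5, 52.5, 53.5, 103.5, 211.5, 262.5, 263.5, 267.5, 268.5, 363.5, 364.5, 369.5, 370.5, 420.5, 421.5, 433.5]
232 [40.5, 53.5, 103.5, 104.5, 211.5, 212.5, 262.5, 263.5, 266.5, 267.5, 364.5, 365.5, 369.5, 370.5, 420.5, 421.5, 432.5, 433.5]
```

>>> {"fn": "send_rows", "kwargs": {
  "rows": [
    [[0.1,0,0,0,0,0],[0.2,0,0,0,0,0],[0.3,0,0,0,0,0],[0.3,0,0,0,0,0]]
  ]
}}

```text
clock: 11.95
eef_pos: [654.6, -37.9, 90.7]
tool_rot: [-3.141, 0.008, -0.047]
force: [-7.9, -0.3, 10.9]
width: 41.1
gripper_force: 62.4
```

>>> {"fn": "send_rows", "kwargs": {
  "rows": [
    [[0.05,0,-0.05,0,0,0],[0.1,0,-0.06,0,0,0],[0.1,0,-0.06,0,0,0],[0.1,0,-0.06,0,0,0]]
  ]
}}

```text
clock: 12.35
eef_pos: [654.8, -37.9, 90.7]
tool_rot: [-3.141, 0.01, -0.047]
force: [-9.0, 1.1, 9.1]
width: 41.2
gripper_force: 62.0
```

```bash
python3 -c "
from h import *
check('w11',(229,232))"
```

```text
w11 12.35 [654.8 -37.9  90.7] [-3.1412  0.01   -0.0466] [-9.   1.1  9.1]
torque [ 0.08  1.85 -0.05] w 41.15626727782038
batten rows [221.8 188.3 188.1 221.6 221.8 221.8 221.8 221.8 221.8] x [18.1 34.4 34.4 18.3 18.2 18.2 18.2 18.2 18.2]
229 [39.5, 40.5, 52.5, 53.5, 103.5, 104.5, 211.5, 262.5, 263.5, 267.5, 268.5, 363.5, 364.5, 369.5, 370.5, 420.5, 421.5, 433.5]
232 [40.5, 53.5, 103.5, 104.5, 211.5, 212.5, 262.5, 263.5, 266.5, 267.5, 364.5, 365.5, 369.5, 370.5, 420.5, 421.5, 432.5, 433.5]
```

>>> {"fn": "send_rows", "kwargs": {
  "rows": [
    [[0,0,0,0,0,0],[0,0,0,0,0,0],[0,0,0,0,0,0],[0,0,0,0,0,0],[0,0,-1,0,0,0],[0,0,-4,0,0,0],[0,0,-8,0,0,0],[-5,-2,-8,0,0,0],[-6,-2,-8,0,0,0],[-6,-2,-8,0,0,0]]
  ],
  "grip": 75
}}

```text
clock: 13.4
eef_pos: [597.4, -14.3, 171.9]
tool_rot: [-3.141, 0.003, -0.045]
force: [0.5, -0.1, -0.3]
width: 60.4
gripper_force: 0.0
```

Run:
```python
from h import *
s=wsnap('w12')
for z in (170,91): print(relrow(s,[504.6,88.5,z],-.467))
```

```text
w12 13.4 [597.4 -14.3 171.9] [-3.1408  0.0033 -0.0449] [ 0.5 -0.1 -0.3]
[-9.733e+00 -9.857e+00  2.330e-01 -0.000e+00  3.000e-03  4.220e-01]
[-9.707e+00 -9.850e+00  8.133e+00 -0.000e+00  3.000e-03  4.220e-01]
```

>>> {"fn": "send_rows", "kwargs": {
  "rows": [
    [[-9.7,-9.9,0.2,0,0,0.422],[-9.7,-9.9,0.2,0,0,0.422],[-9.7,-9.9,0.2,0,0,0.422],[-9.7,-9.9,0.2,0,0,0.422],[-9.7,-9.9,0.2,0,0,0.422],[-9.7,-9.9,0.2,0,0,0.422]]
  ],
  "grip": 60
}}

```text
clock: 14.05
eef_pos: [509.1, 86.9, 169.3]
tool_rot: [-3.142, -0.001, -0.469]
force: [-0.3, 0.5, -0.7]
width: 65.1
gripper_force: 0.0
```

Run:
```python
from h import *
s=ctrl.read_state(); print(s['eef_pos'],s['tool_rot'])
print(relrow(s,[504.6,88.5,91],-.467))
```

```text
[509.10345801  86.87024517 169.31985207] [-3.14156585e+00 -1.00113705e-03 -4.69129476e-01]
[-4.830e-01  5.800e-02  7.832e+00 -0.000e+00 -1.000e-03 -2.000e-03]
```

>>> {"fn": "send_rows", "kwargs": {
  "rows": [
    [[-0.4,0.05,2,0,0,0],[-0.4,0.05,5,0,0,0],[-0.4,0.05,7.2,0,0,0],[-0.4,0.05,7.8,0,0,0],[-0.4,0.05,7.8,0,0,0]]
  ]
}}

```text
clock: 14.55
eef_pos: [503.7, 88.0, 90.4]
tool_rot: [3.14, 0.002, -0.47]
force: [0.4, 0.9, -0.0]
width: 65.1
gripper_force: 0.0
```

>>> {"fn": "send_rows", "kwargs": {
  "rows": [
    [[0,0,0,0,0,0],[0,0,0,0,0,0],[0,0,0,0,0,0],[0,0,0,0,0,0],[0,0,0,0,0,0]]
  ],
  "grip": 255
}}

```text
clock: 15.05
eef_pos: [504.0, 89.3, 92.3]
tool_rot: [-3.141, -0.0, -0.468]
force: [0.1, 0.5, 6.8]
width: 41.4
gripper_force: 61.4
```

Run:
```python
from h import *
s=ctrl.read_state(); print(s['eef_pos'],s['tool_rot'],s['width'],s['force'])
print(relrow(s,[*W((565,6.5,-.046),75,40)[0],s['eef_pos'][2]],-.046))
```

```text
[504.00673264  89.3208784   92.26559036] [-3.14080109e+00 -4.47828510e-04 -4.68387740e-01] 41.39630078854219 [0.08984854 0.46396013 6.76753704]
[ 1.4382e+01 -2.0860e+00  8.0000e-03 -1.0000e-03 -1.0000e-03 -4.2200e-01]
```

>>> {"fn": "send_rows", "kwargs": {
  "rows": [
    [[1,-0.15,-0.03,0,0,-0.03],[3,-0.45,-0.04,0,0,-0.09],[5,-0.7,-0.04,0,0,-0.15],[7,-1,-0.04,0,0,-0.21],[9,-1.3,-0.04,0,0,-0.27],[11,-1.6,-0.04,0,0,-0.33],[12.8,-1.85,-0.04,0,0,-0.39],[14,-2.05,-0.04,0,0,-0.42],[14.4,-2.1,-0.04,0,0,-0.422],[14.4,-2.1,-0.04,0,0,-0.422]]
  ]
}}

```text
clock: 16.05
eef_pos: [640.9, 43.2, 92.3]
tool_rot: [-3.141, 0.003, -0.046]
force: [-2.7, 0.0, 7.9]
width: 41.1
gripper_force: 61.7
```

```bash
python3 -c "
from h import *
check('w13',(196,199,202))
print(battenline('w13',[270,300,340,370,500,560,600],165,235).round(1).tolist())"
```

```text
w13 16.05 [640.9  43.2  92.3] [-3.1411e+00  2.6000e-03 -4.6300e-02] [-2.7  0.   7.9]
torque [0.   0.45 0.08] w 41.123589210380494
batten rows [184.4 184.4 184.4 214.5 206.2 185.4 184.6 184.7 184.6] x [35.7 35.7 35.7 21.2 25.2 35.2 35.6 35.6 35.6]
196 [196.5, 197.5, 209.5, 210.5, 261.5, 262.5, 371.5, 372.5, 423.5, 424.5, 436.5, 437.5, 585.5, 586.5, 598.5, 599.5]
199 [197.5, 210.5, 262.5, 263.5, 273.5, 299.5, 357.5, 358.5, 371.5, 372.5, 423.5, 424.5, 436.5, 585.5, 598.5]
202 [197.5, 198.5, 210.5, 211.5, 262.5, 263.5, 271.5, 272.5, 359.5, 360.5, 371.5, 372.5, 423.5, 424.5, 435.5, 436.5, 584.5, 585.5, 597.5]
[[270.0, 184.6], [300.0, 184.6], [340.0, 184.8], [370.0, 184.8], [500.0, 209.6], [560.0, 185.1], [600.0, 185.0]]
```

>>> {"fn": "send_rows", "kwargs": {
  "rows": [
    [[0.2,0.06,-0.03,0,0,0],[0.5,0.06,-0.04,0,0,0],[0.8,0.06,-0.04,0,0,0],[1.0,0.06,-0.04,0,0,0],[1.1,0.06,-0.04,0,0,0],[1.1,0.06,-0.04,0,0,0]]
  ]
}}

```text
clock: 16.7
eef_pos: [650.6, 42.4, 92.4]
tool_rot: [-3.141, 0.005, -0.046]
force: [-4.1, -0.6, 6.5]
width: 41.3
gripper_force: 61.8
```

```bash
python3 -c "
from h import *
check('w14',(213,216,219))"
```

```text
w14 16.7 [650.6  42.4  92.4] [-3.1414  0.0049 -0.046 ] [-4.1 -0.6  6.5]
torque [0.04 0.83 0.04] w 41.31507708475949
batten rows [204.7 204.7 204.7 170.8 170.8 170.8 205.9 170.7 170.8] x [26.  26.  26.  42.  42.  42.  25.5 42.1 42.1]
213 [198.5, 210.5, 211.5, 261.5, 262.5, 266.5, 267.5, 363.5, 364.5, 369.5, 370.5, 421.5, 422.5, 433.5, 434.5, 580.5, 581.5, 593.5]
216 [198.5, 211.5, 262.5, 263.5, 265.5, 266.5, 365.5, 366.5, 369.5, 370.5, 421.5, 433.5, 434.5, 580.5, 592.5, 593.5]
219 [198.5, 199.5, 211.5, 212.5, 262.5, 264.5, 366.5, 367.5, 369.5, 370.5, 420.5, 421.5, 433.5, 579.5, 591.5, 592.5]
```

>>> {"fn": "send_rows", "kwargs": {
  "rows": [
    [[0.1,0,0,0,0,0],[0.2,0,0,0,0,0],[0.3,0,0,0,0,0],[0.3,0,-0.03,0,0,0]]
  ]
}}

```text
clock: 17.15
eef_pos: [651.1, 42.4, 92.5]
tool_rot: [-3.141, 0.011, -0.046]
force: [-9.5, 0.3, 9.9]
width: 41.2
gripper_force: 62.2
```

>>> {"fn": "send_rows", "kwargs": {
  "rows": [
    [[0.05,0,-0.03,0,0,0],[0.1,0,-0.05,0,0,0],[0.15,0,-0.05,0,0,0],[0.15,0,-0.05,0,0,0]]
  ]
}}

```text
clock: 17.55
eef_pos: [651.4, 42.4, 92.6]
tool_rot: [-3.142, 0.014, -0.046]
force: [-11.6, 0.5, 11.9]
width: 41.4
gripper_force: 62.2
```

```bash
python3 -c "
from h import *
check('w15',(216,219))"
```

```text
w15 17.55 [651.4  42.4  92.6] [-3.1415  0.0137 -0.0461] [-11.6   0.5  11.9]
torque [ 0.09  2.5  -0.11] w 41.40277398638339
batten rows [204.9 204.9 204.9 171.  171.2 205.7 205.2 171.1 171.2] x [25.9 25.9 25.9 42.  41.9 25.5 25.8 41.9 41.9]
216 [198.5, 211.5, 262.5, 263.5, 265.5, 266.5, 365.5, 366.5, 369.5, 370.5, 421.5, 433.5, 434.5, 579.5, 580.5, 592.5]
219 [198.5, 199.5, 211.5, 212.5, 262.5, 264.5, 366.5, 367.5, 369.5, 370.5, 420.5, 421.5, 433.5, 579.5, 591.5, 592.5]
```

>>> {"fn": "send_rows", "kwargs": {
  "rows": [
    [[0,0,0,0,0,0],[0,0,0,0,0,0],[0,0,0,0,0,0],[0,0,0,0,0,0],[0,0,-1,0,0,0],[0,0,-4,0,0,0],[0,0,-8,0,0,0],[-5,2,-9,0,0,0],[-9,5,-9,0,0,0],[-10,8,-9,0,0,0]]
  ],
  "grip": 75
}}

```text
clock: 18.6
eef_pos: [549.0, -32.8, 183.7]
tool_rot: [-3.141, 0.005, -0.044]
force: [1.1, -0.7, 0.4]
width: 60.3
gripper_force: 0.0
```

>>> {"fn": "send_rows", "kwargs": {
  "rows": [
    [[0,0,0,0,0,0],[0,0,0,0,0,0],[0,0,0,0,0,0]]
  ]
}}

```text
clock: 18.9
eef_pos: [554.1, -32.4, 182.9]
tool_rot: [-3.141, 0.0, -0.045]
force: [1.1, 0.4, -0.3]
width: 60.4
gripper_force: 0.0
```

Run:
```python
from h import *
s=wsnap('w16'); K,E=KE('w16'); im=cv2.imread('pics/w16.png'); a=im[0:170].copy(); print(np.array(E)[:3,3])
for y in(-120,-40,40,120): print(proj(np.c_[W((565,6.5,-.046),85,y),12],K,E).round())
cv2.imwrite('pics/w16c.png',im)
```

```text
w16 18.9 [554.1 -32.4 182.9] [-3.1405e+00  3.0000e-04 -4.5100e-02] [ 1.1  0.4 -0.3]
[625.58528522 -36.17133265 254.20951148]
[[429.  70.]]
[[317.  70.]]
[[205.  69.]]
[[93. 69.]]
```

View pics/w16.png

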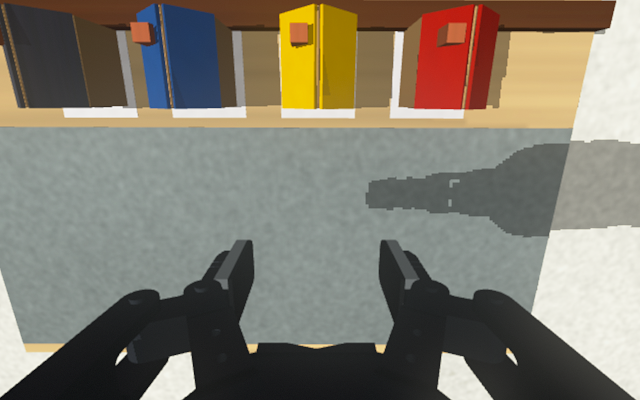

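Run:
```python
from h import *
for n,c in dict(glued=range(66,90,3),blue=[*range(176,238,5)],yellow=[*range(288,352,5)],red=[*range(396,462,5)]).items():
    p=battenline('w16',c,95,114); t=totool('w16',p); print(n,p[:,1].round(1).tolist(),'slope mrad',(np.polyfit(t[:,1],t[:,0],1)[0]*1e3).round(1),'x',t[:,0].mean().round(2))
for r in (111,113): print(edges('w16',r))
# ridge front/rear? yaw from house fits
S=ctrl.read_state()
for c,box,p0 in(('red',(400,0,510,115),(644.4,-117.5,-.046)),('blue',(130,0,235,115),(652,42,-.046)),('yellow',(270,0,365,115),(648,-37.6,-.046))):
    print(c,*fithouse('w16',c,box,p0))
```

```text
glued [107.3, 107.3, 107.3, 107.3, 107.3, 107.3, 107.3, 107.3] slope mrad 0.3 x 68.0
blue [108.3, 108.3, 108.3, 108.0, 108.0, 108.0, 108.0, 107.8, 107.8, 107.6, 106.7, 106.6, 106.5] slope mrad 29.3 x 67.77
yellow [107.9, 107.9, 108.2, 108.4, 108.6, 108.6, 107.8, 108.7, 108.8, 108.8, 108.4, 108.3, 108.3] slope mrad -6.8 x 67.33
red [95.5, 106.6, 106.8, 108.0, 108.3, 108.3, 108.6, 108.6, 108.6, 108.8, 108.8, 108.8, 109.0, 108.8] slope mrad -94.9 x 68.06
[(62.5, np.float64(-69.0)), (63.5, np.float64(-38.0)), (136.5, np.float64(60.0)), (137.5, np.float64(46.0)), (171.5, np.float64(-74.0)), (172.5, np.float64(-26.0)), (245.5, np.float64(61.0)), (246.5, np.float64(33.0)), (280.5, np.float64(-70.0)), (354.5, np.float64(65.0)), (389.5, np.float64(-69.0)), (390.5, np.float64(-26.0)), (463.5, np.float64(63.0)), (575.5, np.float64(-58.0)), (576.5, np.float64(-41.0))]
[(62.5, np.float64(-33.0)), (63.5, np.float64(-63.0)), (136.5, np.float64(32.0)), (137.5, np.float64(75.0)), (171.5, np.float64(-67.0)), (172.5, np.float64(-38.0)), (245.5, np.float64(59.0)), (246.5, np.float64(37.0)), (280.5, np.float64(-71.0)), (281.5, np.float64(-30.0)), (354.5, np.float64(69.0)), (389.5, np.float64(-61.0)), (462.5, np.float64(29.0)), (463.5, np.float64(73.0)), (575.5, np.float64(-56.0)), (576.5, np.float64(-28.0))]
red [ 6.45330193e+02 -1.18907255e+02 -6.03519900e-02] 0.09313518259568798
blue [ 6.52606243e+02  4.32386608e+01 -1.86548658e-02] 0.07454454704267532
yellow [ 6.48892986e+02 -3.74412279e+01 -6.82028501e-02] 0.0934689821451844
```

>>> {"fn": "send_rows", "kwargs": {
  "rows": [
    [[2,0.1,0,0,0,0],[4,0.1,0,0,0,0],[4.9,0.1,0,0,0,0],[4.9,0.1,0,0,0,0],[4.9,0.1,0,0,0,0],[4.9,0.1,0,0,0,0]]
  ]
}}

```text
clock: 19.55
eef_pos: [600.9, -36.5, 182.2]
tool_rot: [-3.141, 0.004, -0.046]
force: [-0.4, 0.2, -0.5]
width: 60.5
gripper_force: 0.0
```

Run:
```python
from h import *
s=wsnap('w17'); im=cv2.imread('pics/w17.png'); K,E=KE('w17')
C=np.array(E)[:3,3]; d=C[:2]-[565,6.5]; print('cam board',d@[np.cos(.046),-np.sin(.046)],d@[np.sin(.046),np.cos(.046)])
y=int(proj(np.c_[W((565,6.5,-.046),110,-40),24],K,E)[0,1]); print(y)
t=im[y-22:y+28,80:480]; t=t[:,:400]
cv2.imwrite('pics/w17c.png',np.vstack([cv2.resize(im[y-20:y+30,x:x+200],None,fx=4,fy=4,interpolation=cv2.INTER_NEAREST) for x in (70,230,350)])[:600])
```

```text
w17 19.55 [600.9 -36.5 182.2] [-3.1414  0.0036 -0.046 ] [-0.4  0.2 -0.5]
cam board 109.64235669289164 -41.74936953563623
100
```

View pics/w17c.png

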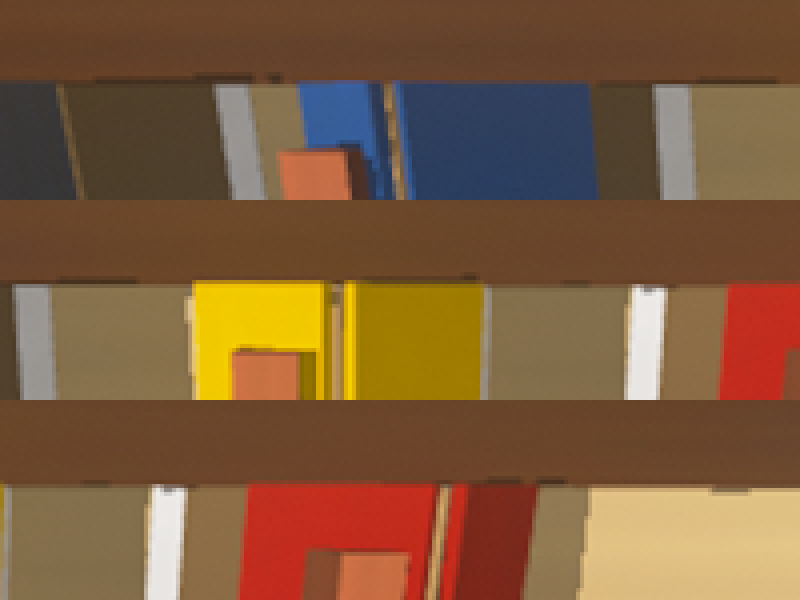

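```bash
python3 -c "
from cell import ctrl
print(ctrl.finish_job())"
```

```text
the job is handed in; nothing more can be done
None
```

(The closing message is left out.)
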